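# Free the sagging bolt and hold the curing cage's gate ajar

### The job

The bolt of the curing cage's gate has sagged and its nose hangs behind the bent-up lip of the keeper. Take the bolt's knob, lift it so that the nose clears the lip, draw the bolt right back out of the keeper without wrenching it against the keeper, then pull the gate ajar by the knob, about thirty degrees, and finish while still holding it there by the knob, because the spring hinge would shut it. Leave the other things on the table alone.

Things in the scene. Friction and masses are not known exactly. Their poses are not given: they have to be found in the camera images.
- cage: Open-topped curing cage fixed on the table: plywood base 180 x 320 x 12 mm, wire sides, posts 153 mm high, a weight on a glued blank inside. Origin: centre of the base's underside, z up. The gate side faces the cage's -x, roughly to the robot; hinge at its +y end, keeper post at its -y end. The cage may stand turned about z.
- knob: Steel cylinder knob of the bolt, 18 mm diameter, 38 mm long, level, standing out 52 mm (centre) in front of the gate's face. Origin: its centre, the place to grip, about 103 mm above the table when sagged (gate's top edge 132 mm). x: along the cylinder toward the gate; y: along the bolt, the draw-back direction; z up. 26 mm free on both sides. It may turn in the grip as the bolt rocks.
- pitch (a joint): Rocking of the bolt about bolt_pivot, rad: -0.12 fully sagged (the start; its weight draws it there), 0 level, at most +0.12. Lifting the knob 8 mm gives -0.046, where the nose just clears the keeper's lip; about 16 mm (+0.03) clears it well, 25 mm is the stop. The nose is past the lip when the bolt has been drawn 26 mm; keep it lifted till then.
- bolt (a joint): Draw of the bolt along its own length (the cage's +y, toward the gate's hinge), m: 0 fully home, 0.045 fully drawn back (stop). About 1 N of friction, no spring. While the nose hangs behind the lip it can move only about 3 mm.
- gate (a joint): Opening angle of the gate, rad: 0 shut, growing as its free end swings out toward the cage's -x (seen from above, gate, bolt and knob turn clockwise by it), at most 1.3. A spring shuts it: about 0.2 N m when shut, 0.4 N m at 0.5 rad. The keeper's front bar stops it until the bolt is drawn.
- gate_hinge (a point): Point on the gate's vertical hinge line, 115 mm above the table; in the cage's frame x = -78 mm, y = +130 mm. With the gate shut the knob's centre lies 58 mm in front of the hinge line (cage's -x) and 165 mm from it toward -y (120 mm when the bolt is drawn).
- bolt_pivot (a point): Pivot of the bolt in its rear guide on the gate, 115 mm above the table. The knob's centre is 105 mm from it toward the keeper when the bolt is home, 60 mm when drawn back.
- keeper: Steel keeper on the front of the closing post at the gate's free end: floor, bent-up lip, upright front bar and cap, 36 mm wide, 56 to 152 mm above the table. Its origin and axes are those of the cage.
- keeper_lip (a point): Middle of the top edge of the keeper's bent-up lip, 83.5 mm above the table; the bolt's rod (12 mm diameter) passes over it and the bolt's nose hangs down beyond it.
- glue_pot: Bystander: open plastic glue pot, 74 mm across, 83 mm high, beside the cage's keeper post. Origin: centre of its underside.
- tape_roll: Bystander: roll of masking tape, 100 mm across, 25 mm high, lying in front of the cage; the gate, whose lower edge is 42 mm up, passes over it. Origin: centre of its underside.
- spare_weight: Bystander: tape-wrapped weight block 44 x 118 x 30 mm in front of the cage; the gate passes over it too. Origin: centre of its underside.

How it is judged:
By the outcome, as a careful person would: the job done as asked, in the order asked, and still so for the second after the job is handed in, while the arm keeps its last pose, push and grip.
It also fails if it takes over 32 s, if anything falls off the work surface, if the arm or the gripper's body presses on something with over 40 N, if the wrist force passes 120 N, or if a joint passes its speed limit or range.

### The arm

A 6-joint arm with a two-finger parallel gripper is mounted at the origin on a cart in front of the work surface, level with it; the furniture and walls round the work are solid. World frame = base frame: x ahead of the robot, y to its left, z up, the work surface at z = 0. Lengths are in mm, angles in rad, forces in N, time in s.
With the tool pointing down it reaches from about 300 to 775 mm from the base axis. Payload 14.6 kg.
Tool frame: the origin (TCP) lies on the centre line of the jaws, within the pads' length; the fingertips stand 19 mm ahead of it and the grasp point (between the pads) is the TCP (bot.tip_reach is the distance from the TCP to the fingertips, in mm); z points along the fingers, y is the line along which they close (so a half turn about z gives the same grasp; the last joint's range is limited). The gripper opens to 85 mm and grips with 20 to 120 N. Pads are 22 mm wide; open, the fingers measure 114 mm over their backs; the gripper's body (76 mm by 85 mm) begins 54 mm behind the grasp point. The pads swing forward as they close: fully open they stand 13 mm farther back than shut.
Start: joints at [-1.404, 0.3, 1.521, -0, 1.321, -0.067], TCP at [127.415, -535.028, 250.281] pointing down, gripper open.
Joint ranges: [-3.03, 3.03], [-0.79, 2.21], [0.23, 2.52], [-1.04, 4.18], [0, 3.07], [-2.55, 2.55]. Speed limits (rad/s): [2.22, 2.22, 2.57, 3.14, 3.14, 3.14].

### API

Orientations are given as a unit quaternion [w, x, y, z].
In Python, from rig import bot gives the robot as it stands. Calls block until the motion is done:
- bot.move_to(position, orientation): joint-space move of the TCP to a pose.
- bot.servo_line(position, attitude=None, speed=150, until_force=None): straight line of the TCP; attitude=None keeps the orientation; speed is the mean speed in mm/s. With until_force (N) it stops when the force on the tool has changed by that much, and returns True; else False.
- bot.move_joints(angles): joint-space move.
- bot.move_gripper(opening, grip_force=None): finger opening in mm; grip_force is the grip in N (None keeps the last); returns when the fingers have stopped.
- bot.dwell(seconds).
- bot.ik(position, orientation): joint angles nearest the present ones, or None.
- bot.read_state(): the state.
- bot.read_camera(name): name is "scene" or "side" or "wrist"; returns a dict with "image" (400x640x3 uint8, blue, green, red), "depth" (400x640 float32, mm along the optical axis (not along the pixel's ray), 0 where there is no reading), "fovy" (degrees; the focal length in pixels is half the picture's height over the tangent of half this angle, whatever the lens; pixels are square), "cx", "cy" (the principal point, pixels), "eye" and "attitude" of the camera in the world; the wrist camera has in their place "mount" (4x4, takes a point from camera to tool coordinates, whose origin is the TCP and whose axes are the flange's). Camera axes: x right, y down, z forward; pixel columns grow to the right and rows downward; lengths in mm; the calibration is good to about 2 mm. A picture is of the moment at which its call begins: read the wrist's pose just before it.
A pose or a line that the arm cannot do raises bot.MotionError and nothing moves.
- bot.finish_job(): hands the job in; it is judged then, once.
The state is a dict: "clock": time; "joint_positions": joint angles; "qvel": joint speeds; "effort": joint torques, N m; "ee_pos": TCP position; "tool_rot": TCP orientation; "ft_force": force on the tool from outside, world axes, zero at the start; "moment": the same for the moment, N m; "grip_width": finger opening in mm; "grip_force": force on a finger pad.
Only numpy, scipy, OpenCV 4.12 (cv2) and the standard library are available. Lean on these libraries where they do the work, as an engineer would, in place of code of your own. Each camera call takes 0.05 s, during which the arm holds its last target. There are 200 camera calls.

## Working session

There is one attempt and no reset: what is moved stays moved. The work goes in short steps, each a Python script; the robot and the scene stay as the last script left them, time stands still between calls to the robot, and variables do not carry over. Pictures are saved under pics/ and viewed, at most 10 in all, crops included, and the job is handed in when it is done.

```bash
mkdir -p pics; ls; cat > h.py <<'E'
import numpy as np, cv2
from rig import bot
from scipy.spatial.transform import Rotation as R
def rot(q): return R.from_quat(np.asarray(q)[[1,2,3,0]]) if np.size(q)==4 else R.from_matrix(np.asarray(q).reshape(3,3))
def grab(name):
    s=bot.read_state(); c=bot.read_camera(name)
    if 'mount' in c:
        T=np.eye(4);T[:3,:3]=rot(s['tool_rot']).as_matrix();T[:3,3]=s['ee_pos'];T=T@np.array(c['mount'])
    else:
        T=np.eye(4);T[:3,:3]=rot(c['attitude']).as_matrix();T[:3,3]=c['eye']
    np.savez('pics/%s.npz'%name,T=T,img=c['image'],d=c['depth'],f=200/np.tan(np.radians(c['fovy'])/2),cx=c['cx'],cy=c['cy'])
    return np.load('pics/%s.npz'%name)
def pt(c,u,v,d=None):
    d=float(c['d'][int(v),int(u)]) if d is None else d
    p=np.array([(u-c['cx'])/c['f']*d,(v-c['cy'])/c['f']*d,d,1]); return (c['T']@p)[:3]
def cloud(c):
    v,u=np.mgrid[:400,:640]; d=c['d']
    p=np.stack([(u-c['cx'])/c['f']*d,(v-c['cy'])/c['f']*d,d],-1)
    return p@c['T'][:3,:3].T+c['T'][:3,3]
E
python3 - <<'E'
from h import *
for n in('scene','side'):
    c=grab(n); cv2.imwrite('pics/%s0.png'%n,c['img']); print(n,c['T'].round(2),c['f'])
print(bot.read_state())
E
```

```text
pics
scene [[-6.6000e-01 -3.9000e-01  6.4000e-01 -1.7985e+02]
 [-7.5000e-01  3.4000e-01 -5.7000e-01  9.8423e+02]
 [ 0.0000e+00 -8.6000e-01 -5.2000e-01  7.6028e+02]
 [ 0.0000e+00  0.0000e+00  0.0000e+00  1.0000e+00]] 492.60594942242994
side [[-8.90000e-01 -1.80000e-01  4.30000e-01  6.05300e+01]
 [-4.60000e-01  3.20000e-01 -8.30000e-01  1.31229e+03]
 [ 1.00000e-02 -9.30000e-01 -3.70000e-01  5.71430e+02]
 [ 0.00000e+00  0.00000e+00  0.00000e+00  1.00000e+00]] 507.7297695027277
{'clock': 0.1, 'joint_positions': array([-1.40361366e+00,  3.00423681e-01,  1.52151347e+00, -1.57548256e-05,
        1.32072498e+00, -6.66161560e-02]), 'qvel': array([-0.00135798, -0.00203111, -0.00066081,  0.00083101,  0.00187909,
        0.00203138]), 'effort': array([ 2.12042461e-03, -5.44376457e+01, -3.62371373e+01, -7.73826059e-05,
        3.06002090e-03, -4.72764867e-06]), 'ee_pos': array([ 127.37399946, -534.84903853,  249.77592385]), 'tool_rot': array([-5.33676940e-04,  9.93174671e-01,  1.16635270e-01, -3.44986520e-05]), 'ft_force': array([-0.97071617, -0.0662898 ,  0.07134854]), 'moment': array([ 0.00588414, -0.03484005,  0.00762203]), 'grip_force': 0.0, 'grip_width': 85.4797607964639}
```

View pics/scene0.png

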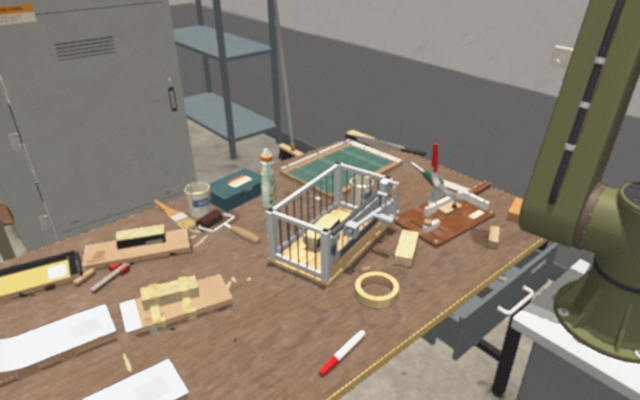

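View pics/side0.png

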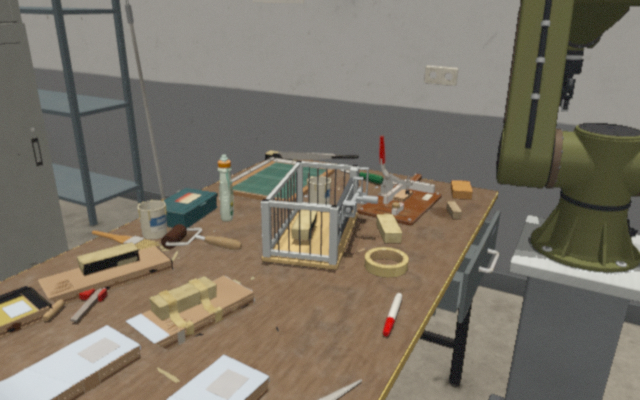

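The cage is at scene (335,225) and side (312,215). The knob stands out from the gate near scene (385,215) and side (358,200). I'll enlarge both.

```bash
python3 - <<'E'
from h import *
a=np.load('pics/scene.npz');b=np.load('pics/side.npz')
A=cv2.resize(a['img'][150:290,260:420],None,fx=5,fy=5,interpolation=cv2.INTER_CUBIC)[:600]
B=cv2.resize(b['img'][150:270,255:415],None,fx=5,fy=5,interpolation=cv2.INTER_CUBIC)
cv2.imwrite('pics/a1.png',A);cv2.imwrite('pics/b1.png',B)
E
```

```text
(no output)
```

View pics/a1.png

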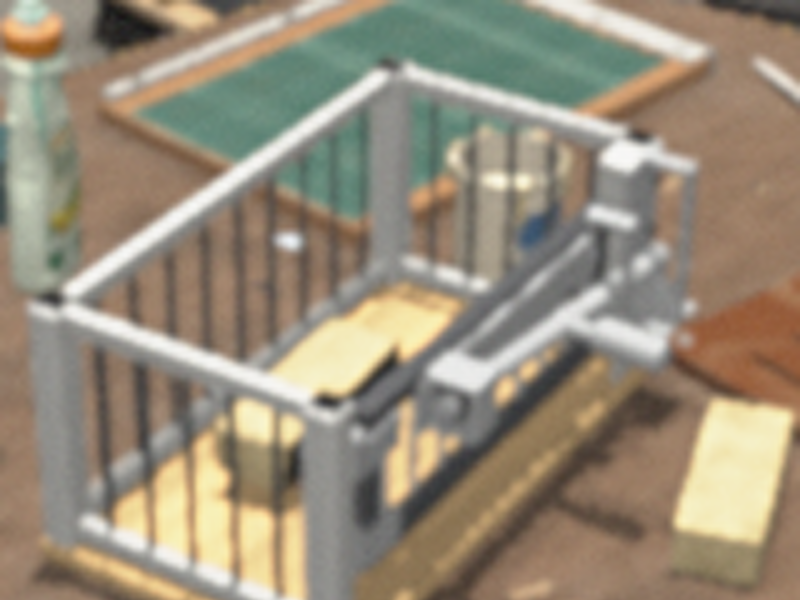

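View pics/b1.png

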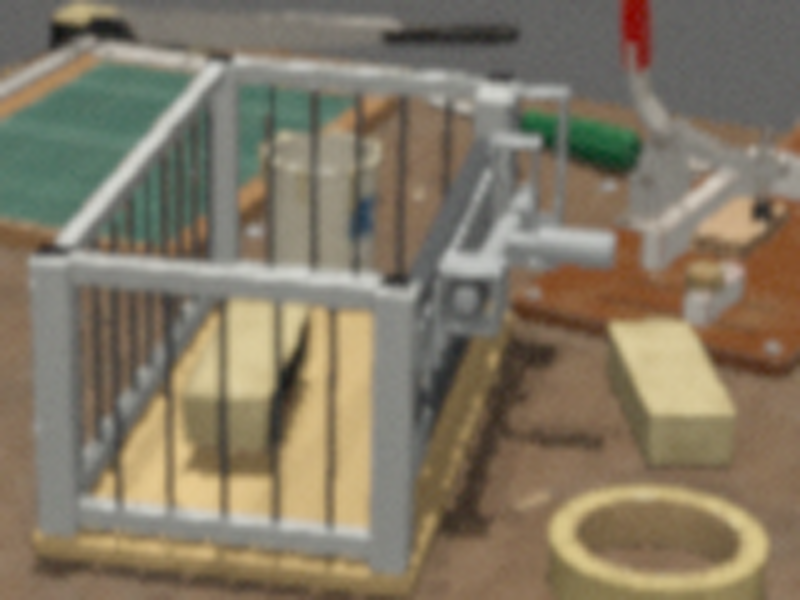

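Scene crop: the post tops are at about (48,300), (390,68), (325,402) and (625,140), and the knob runs from (575,325) to its tip at (665,350). Side crop: the post tops are at (48,248), (222,62), (397,283) and (497,85), and the knob runs from (515,242) to (612,248).

```bash
python3 - <<'E'
from h import *
a=np.load('pics/scene.npz');b=np.load('pics/side.npz')
A=lambda x,y:(260+x/5-.4,150+y/5-.4)
B=lambda x,y:(255+x/5-.4,150+y/5-.4)
def P(c):
    T=np.linalg.inv(c['T']);K=np.array([[c['f'],0,c['cx']],[0,c['f'],c['cy']],[0,0,1]]);return K@T[:3]
def tri(p,q):
    X=cv2.triangulatePoints(P(a),P(b),np.array(A(*p)).reshape(2,1),np.array(B(*q)).reshape(2,1))[:,0];X=X[:3]/X[3]
    r=[]
    for c,w in((a,A(*p)),(b,B(*q))):
        h=P(c)@np.r_[X,1];r.append((h[:2]/h[2]-w).round(1))
    return X.round(1),r
for n,p,q in[('++',(48,300),(48,248)),('+-',(390,68),(222,62)),('-+',(325,402),(397,283)),('--',(625,140),(497,85)),('knobtip',(660,351),(610,248)),('knobroot',(577,325),(515,240))]:
    print(n,tri(p,q), pt(a,*A(*p)).round(0),pt(b,*B(*q)).round(0))
print('knob depth', [pt(a,*A(x,y)).round(0) for x,y in((610,338),(630,343),(650,348))],[pt(b,*B(x,y)).round(0) for x,y in((560,245),(580,247),(600,248))])
Q=cloud(a)
# side-frame top rails, z>140 in cage region
for c in(a,b):
    Q=cloud(c);m=np.zeros((400,640),bool);m[150:290,260:420]=1
    m&=(Q[...,2]>138)&(Q[...,2]<162)&(c['d']>0)&(Q[...,0]<720)&(Q[...,0]>350)
    p=Q[m][:,:2].astype(np.float32);print(len(p),cv2.minAreaRect(p),p.min(0),p.max(0))
E
```

```text
++ (array([655.9, 432.7, 153.3]), [array([-0.2, -0.4]), array([0.2, 0.3])]) [655. 433. 153.] [657. 432. 154.]
+- (array([733.5, 142.9, 151. ]), [array([0.1, 0.2]), array([-0.1, -0.2])]) [730. 147. 154.] [731. 147. 152.]
-+ (array([502.5, 392.4, 153.8]), [array([0., 0.]), array([-0., -0.])]) [500. 394. 156.] [503. 392. 154.]
-- (array([580. , 115.3, 155.6]), [array([0.3, 0.6]), array([-0.3, -0.5])]) [588. 107. 151.] [581. 112. 153.]
knobtip (array([480.2, 193.5, 106.6]), [array([0.1, 0.2]), array([-0.1, -0.2])]) [479. 195. 108.] [478. 199. 108.]
knobroot (array([527.2, 203.7, 104.7]), [array([-0.1, -0.1]), array([0.1, 0.1])]) [522. 210. 109.] [526. 207. 106.]
knob depth [array([504., 204., 108.]), array([492., 204., 111.]), array([481., 201., 112.])] [array([501., 208., 109.]), array([493., 201., 107.]), array([482., 201., 108.])]
1228 ((605.5000610351562, 266.9140625), (196.74551391601562, 324.3984069824219), 12.878226280212402) [491.53543   94.100876] [719.9733  444.04614]
1127 ((625.4960327148438, 177.75367736816406), (193.23890686035156, 517.4019165039062), 9.134496688842773) [492.27258 -92.76338] [719.99176 443.68405]
```

Cage yaw is about 15° and its centre about (618,271). The predicted knob position (496,202,103) agrees with the triangulated tip, root and depth. I'll move above it and check with the wrist camera.

```bash
cat >> h.py <<'E'
def ori(psi,flip=0):
    c,s=np.cos(psi),np.sin(psi);f=-1 if flip else 1
    q=R.from_matrix(np.array([[f*c,f*s,0],[f*s,-f*c,0],[0,0,-1]])).as_quat();return q[[3,0,1,2]]
YAW=np.radians(15.); C=np.array([618.,270.8])
def cw(x,y,z):
    c,s=np.cos(YAW),np.sin(YAW);return np.array([C[0]+c*x-s*y,C[1]+s*x+c*y,z])
def knob(draw,th,lift,front=58):
    # hinge-relative in cage frame, gate turned clockwise by th
    v=np.array([-front,-165+1000*draw]);c,s=np.cos(-th),np.sin(-th)
    v=np.array([c*v[0]-s*v[1],s*v[0]+c*v[1]]);return cw(-78+v[0],130+v[1],103+lift)
E
python3 - <<'E'
from h import *
for f in(0,1):
    for k,z,th in((knob(0,0,0),220,0),(knob(0,0,0),103,0),(knob(.045,.55,16),119,.55)):
        p=k.copy();p[2]=z;print(f,p.round(0),bot.ik(p,ori(YAW-th,f)))
p=knob(0,0,0);p[2]=230
c=bot.ik(p,ori(YAW,0));d=bot.ik(p,ori(YAW,1))
f=0 if c is not None and (d is None or abs(c[5])<=abs(d[5])) else 1
bot.move_gripper(36,40); bot.move_to(p,ori(YAW,f)); print(f)
s=bot.read_state();print(s['clock'],s['ee_pos'],s['joint_positions'],s['grip_width'])
w=grab('wrist');cv2.imwrite('pics/w0.png',w['img'])
E
```

```text
0 [496. 202. 220.] [ 3.18166376e-01  2.93760088e-01  1.60149735e+00 -4.44089210e-16
  1.24633522e+00  1.62716332e+00]
0 [496. 202. 103.] [ 3.18166376e-01  4.37698061e-01  1.70504931e+00 -4.44089210e-16
  9.98845286e-01  1.62716332e+00]
0 [419. 278. 119.] [ 5.11989535e-01  3.51168282e-01  1.78622835e+00 -4.44089210e-16
  1.00419602e+00  2.37098647e+00]
1 [496. 202. 220.] [ 3.18166376e-01  2.93760088e-01  1.60149735e+00 -4.44089210e-16
  1.24633522e+00 -1.51442934e+00]
1 [496. 202. 103.] [ 3.18166376e-01  4.37698061e-01  1.70504931e+00 -4.44089210e-16
  9.98845286e-01 -1.51442934e+00]
1 [419. 278. 119.] [ 5.11989535e-01  3.51168282e-01  1.78622835e+00 -4.44089210e-16
  1.00419602e+00 -7.70606180e-01]
1
3.5333 [495.91980629 201.26119564 230.00467489] [ 3.17104855e-01  2.84429977e-01  1.58933660e+00 -4.41535519e-05
  1.26782406e+00 -1.51423319e+00] 36.058700452066276
```

View pics/w0.png

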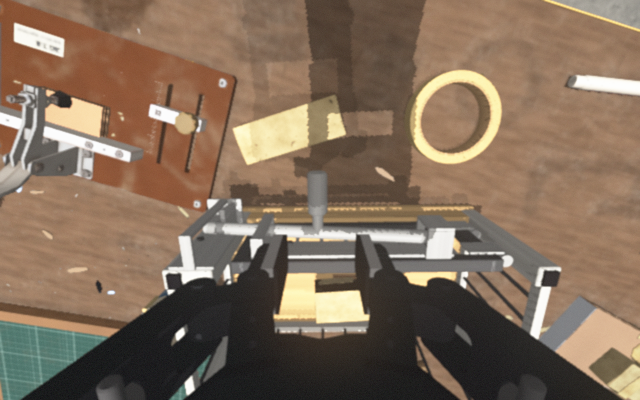

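The knob shows at (317,172)–(317,205), vertical in the image, so the yaw is right. It is also centred between the fingers. I'll take its position from the depth.

```bash
python3 - <<'E'
from h import *
w=np.load('pics/wrist.npz')
for v in(176,182,188,194,200,204): print(v,pt(w,317,v).round(1))
Q=cloud(w)
m=np.zeros((400,640),bool);m[165:212,295:340]=1
m&=(Q[...,2]>95)&(Q[...,2]<125)
p=Q[m];c,s=np.cos(YAW),np.sin(YAW)
r=p[:,:2]-knob(0,0,0)[:2]
lx=r@[c,s];ly=r@[-s,c]
print(len(p),np.percentile(lx,[1,50,99]),np.percentile(ly,[1,50,99]),np.percentile(p[:,2],[2,50,98]))
top=p[:,2]>np.percentile(p[:,2],60);A=np.polyfit(lx[top],ly[top],1);print(A)
E
```

```text
176 [480.  192.8 111.5]
182 [485.3 194.2 110.5]
188 [491.1 195.7 108.3]
194 [495.7 196.9 110.5]
200 [501.3 198.4 109.4]
204 [504.4 199.2 110.9]
812 [-19.18036964  -3.28366452  15.29361659] [-12.93988222  -4.26042936   4.1461631 ] [ 99.60131075 108.78949706 111.0901676 ]
[-0.00728081 -4.36216209]
```

```bash
sed -i 's/^YAW=.*/YAW=np.radians(15.); c_,s_=np.cos(YAW),np.sin(YAW); C=np.array([618.,270.8])+[-1.5*c_+4.3*s_,-1.5*s_-4.3*c_]/' h.py
cat >> h.py <<'E'
def rep(t=''):
    s=bot.read_state();print(t,round(s['clock'],2),s['ee_pos'].round(1),'F',s['ft_force'].round(1),'M',s['moment'].round(2),'w',round(s['grip_width'],1),'g',round(s['grip_force'],1));return s
E
python3 - <<'E'
from h import *
p=knob(0,0,0);q=ori(YAW,1)
p[2]=150;bot.servo_line(p,q,speed=100);rep('above')
p[2]=102.5;print(bot.servo_line(p,q,speed=50,until_force=8));rep('down')
bot.move_gripper(10,50);rep('grip')
w=grab('wrist');cv2.imwrite('pics/w1.png',w['img'])
E
```

```text
above 4.53 [495.6 197.4 150.6] F [-0.9 -0.3 -0.5] M [-0.06 -0.02 -0.04] w 35.9 g 0.0
False
down 5.63 [495.5 197.3 102.8] F [ 0.8 -0.2  0.1] M [ 0.05 -0.03  0.  ] w 36.4 g 0.0
grip 5.94 [495.4 197.3 102.7] F [-0.1 -0.5  1.6] M [0.09 0.09 0.05] w 16.6 g 48.7
```

View pics/w1.png

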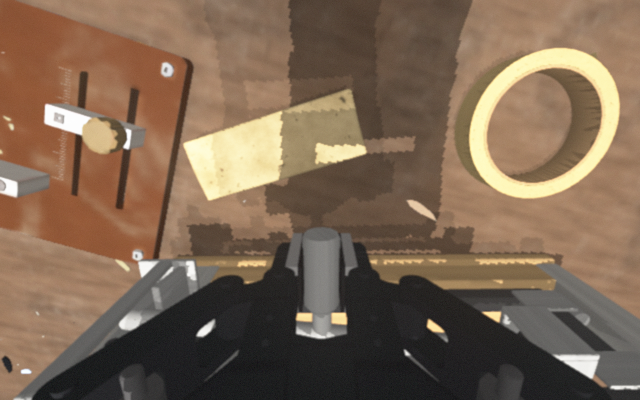

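The knob sits between the pads at (320,270), with finger width about 17 mm. Now I'll lift it, then draw the bolt.

```bash
python3 - <<'E'
from h import *
p=bot.read_state()['ee_pos'].copy();p0=p.copy();q=ori(YAW,1)
p[2]=p0[2]+15.5
print(bot.servo_line(p,q,speed=25,until_force=20));s=rep('lift')
y=np.array([-np.sin(YAW),np.cos(YAW),0])
stop=False
for d in(6,14,22,30,38,44):
    t=p+y*d-np.array([0,0,1.0*d/44])
    stop=bot.servo_line(t,q,speed=30,until_force=15);rep('draw%d %s'%(d,stop))
    if stop:break
w=grab('wrist');cv2.imwrite('pics/w2.png',w['img'])
E
```

```text
False
lift 6.78 [495.3 197.2 118.1] F [-0.7 -1.2 -5.1] M [-0.55  0.09  0.09] w 16.3 g 48.9
draw6 False 7.12 [493.8 203.5 118. ] F [-1.   0.2 -6.5] M [-0.36  0.13  0.06] w 16.2 g 48.8
draw14 False 7.54 [491.7 211.1 117.9] F [-1.6  0.9 -6. ] M [-0.29  0.17  0.11] w 16.1 g 49.0
draw22 False 7.96 [489.7 218.8 117.7] F [-2.4  1.2 -6. ] M [-0.26  0.29  0.14] w 16.2 g 49.0
draw30 False 8.38 [487.6 226.6 117.5] F [-1.9  0.8 -6.1] M [-0.27  0.32  0.2 ] w 16.7 g 49.0
draw38 False 8.79 [485.5 234.3 117.4] F [-2.6  0.7 -4.9] M [-0.22  0.41  0.22] w 16.3 g 49.1
draw44 True 9.07 [483.4 239.1 116.4] F [ 0.8 -3.1 -2.2] M [-0.44 -0.16 -0.02] w 16.4 g 49.7
```

View pics/w2.png

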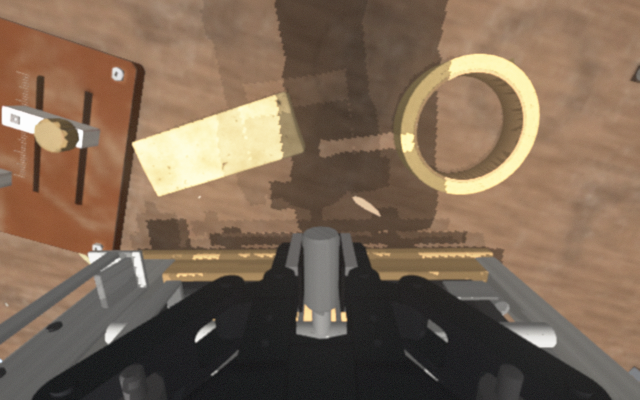

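The bolt came against its stop at about 44 mm. Now I'll swing the gate along its arc.

```bash
python3 - <<'E'
from h import *
p=bot.read_state()['ee_pos'].copy()
c,s=np.cos(YAW),np.sin(YAW);ex=np.array([c,s,0]);ey=np.array([-s,c,0])
H=p+58*ex+121.5*ey;H[2]=p[2];print('H',H)
for k in range(1,8):
    th=.53*k/7
    t=H+R.from_rotvec([0,0,-th]).apply(p-H)
    b=bot.servo_line(t,ori(YAW-th,1),speed=40,until_force=25);rep('%.2f %s'%(th,b))
    if b:break
bot.dwell(.5);rep('hold')
for n in('scene','wrist'):
    w=grab(n)
    cv2.imwrite('pics/%s3.png'%n,w['img'] if n=='wrist' else cv2.resize(w['img'][150:290,260:420],None,fx=4,fy=4,interpolation=cv2.INTER_CUBIC))
E
```

```text
H [507.88978163 371.43195563 116.25070872]
0.08 False 9.52 [473.6 241.4 116.4] F [ 1.4 -1.4 -4.1] M [-0.38 -0.12  0.03] w 16.2 g 49.5
0.15 False 9.93 [464.  244.4 116.4] F [ 1.3  0.4 -4.4] M [-0.1  -0.27  0.02] w 16.1 g 49.6
0.23 False 10.33 [454.5 248.1 116.4] F [ 3.1  1.9 -2.8] M [ 0.03 -0.41 -0.04] w 16.4 g 49.6
0.30 False 10.74 [445.2 252.3 116.3] F [ 3.7  1.  -3.7] M [-0.01 -0.44  0.05] w 16.6 g 49.6
0.38 False 11.15 [436.4 257.4 116.3] F [ 4.1 -1.1 -3.2] M [-0.12 -0.47 -0.01] w 16.3 g 49.6
0.45 False 11.56 [428.  263.1 116.3] F [ 4.7 -1.8 -2.6] M [-0.11 -0.49 -0.05] w 16.2 g 49.6
0.53 False 11.97 [420.  269.5 116.3] F [ 4.  -1.8 -2.9] M [-0.28 -0.55 -0.08] w 16.3 g 49.6
hold 12.47 [419.8 269.6 116.3] F [ 3.8  0.  -3. ] M [-0.19 -0.61 -0.1 ] w 16.1 g 49.6
```

View pics/scene3.png

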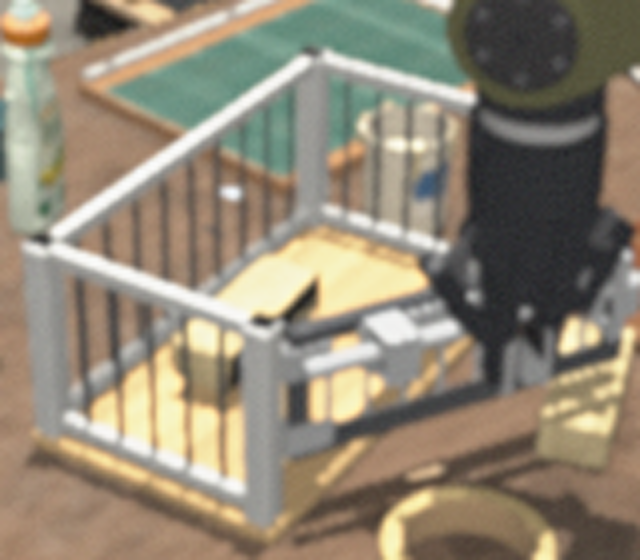

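View pics/wrist3.png

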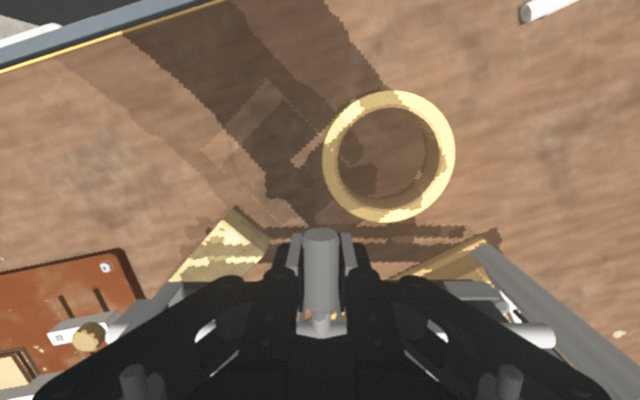

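The gate is ajar about 30° with the bolt drawn. The knob still sits in the pads as before, at (320,270), and the bystanders haven't moved. Handing in.

```bash
python3 -c "
from rig import bot
print(bot.finish_job())"
```

```text
the job is handed in; nothing more can be done
None
```

I lifted the bolt clear of the lip, drew it back about 44 mm to its stop, and pulled the gate open about 30°; the job was handed in at about 12.5 s with the knob still gripped, and no verdict was shown.

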